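Tare the bowl on the kitchen scale

ROBOT

A 6-joint arm with a two-finger parallel gripper is mounted at the origin on the work surface. World frame = base frame: x ahead of the robot, y to its left, z up, the work surface at z = 0. Lengths are in m, angles in degrees, forces in N, time in s.
With the tool pointing down it reaches from about 0.4 to 0.825 m from the base axis. Payload 7 kg.
Tool frame: the origin (TCP) lies on the centre line of the jaws, within the pads' length; the fingertips stand 19 mm ahead of it and the grasp point (between the pads) is the TCP; z points along the fingers, y is the line along which they close (so a half turn about z gives the same grasp; the last joint's range is limited). The gripper opens to 88 mm and grips with 3 to 60 N. Pads are 19 mm wide; open, the fingers measure 130 mm over their backs; the gripper's body (78 mm by 193 mm) begins 47 mm behind the grasp point.
Start: joints at [84.803, 20.546, 0.682, 0, -70.136, -16.507], TCP at [0.25, 0.627, 0.246] pointing down, gripper open.
Joint ranges: [-176.03, 176.03], [-82.01, 121.73], [-58.28, 71.71], [-173.87, 95.51], [-174.79, -0.11], [-173.66, 173.66]. Speed limits (degrees/s): [136.94, 136.94, 172.46, 180, 180, 180].

INTERFACE

Orientations are given as [roll, pitch, yaw] about the fixed x, y, z axes, in that order (R = Rz(yaw) Ry(pitch) Rx(roll)).
In Python, from plant import get_state, capture, close_job gives the robot as it stands.
- The arm moves only by the tool apply_moves, never from a script. Its argument "targets" is a list of rows, each a list of 7 numbers: the opening, from 0 (shut) to 1 (fully open), then the shift along the tool's x, y, z normalised to -1 to 1, where 1 is 1000 mm, then the turn, a rotation vector about the tool's x, y, z normalised to -1 to 1, where 1 is 90 degrees. In form: [[claw, tx, ty, tz, ax, ay, az], ...]. A call has 1 to 20 rows; each row shifts and turns the commanded pose from where the row before left it, along the tool's axes as they then stand; what a row does not reach is not made up. A row lasts 1/12 s, in which the tool goes at most 41.7 mm and 7.16 degrees, less where a joint would pass 70% of its speed; a pose out of reach is approached as far as the arm can. A call with a number of a shift or a turn outside -1 to 1 is refused whole. A call with a gripper value outside its range is refused whole. The fingers move at their own pace and stop on an object; "newtons" is the grip in N (left out, the last holds). Time passes only in rows, so rows that do not move let the fingers close. It gives the time, the measured TCP pose, the force, the opening and the grip force at its end, in the units of the state.
- get_state(): the state, without advancing time (a new reading comes with each control period).
- capture(name): name is "side" or "top" or "wrist"; returns a dict with "frame" (384x512x3 uint8, red, green, blue), "range_z" (384x512 float32, m along the optical axis (not along the pixel's ray), 0 where there is no reading), "camera_matrix" (3x3 intrinsics, pixels), "T" (4x4, takes a point from camera to world coordinates). Camera axes: x right, y down, z forward; pixel columns grow to the right and rows downward; lengths in m; the calibration is good to about 2 mm. A picture is of the moment at which its call begins.
- close_job(): hands the job in; it is judged then, once.
The state is a dict: "time_s": time; "joints": joint angles; "qd": joint speeds; "joint_torque": joint torques, N m; "tcp_pos": TCP position; "eef_rot": TCP orientation; "contact_force": force on the tool from outside, world axes, zero at the start; "moment": the same for the moment, N m; "gripper_width": finger opening in m; "gripper_force": force on a finger pad.
Only numpy, scipy, OpenCV 4.12 (cv2) and the standard library are available. Lean on these libraries where they do the work, as an engineer would, in place of code of your own. Each camera call takes 0.05 s, during which the arm holds its last target. There are 200 camera calls.

TASK

Lentils are to be weighed before washing: stand the empty aluminium bowl upright on the round platform of the kitchen scale, its whole foot on the platform and set down rather than dropped, and let go of it. Then zero the scale with the bowl on it: press its blue tare key straight down with the closed fingertips until you feel it resist firmly (about 6 N), hold it for about half a second without leaning hard on it, and let go. Do not press the red or grey key, and leave the scale, mug, soap dish and nail brush where they stand.

Things in the scene. Friction and masses are not known exactly. Their poses are not given: they have to be found in the camera images.
- scale: Loose white plastic kitchen scale, 240 x 168 x 38 mm, 0.55 kg, on four rubber feet. Origin: centre of its underside, on the ledge. z up; +x points from its key panel towards its platform, +y to the left when standing at the panel and looking at the platform. The flat panel at its -x end is 28 mm above the ledge (display, then a row of three keys along the -x edge). The round platform covers the +x end.
- platform (a point): Centre of the top face of the scale's round fixed white platform, 148 mm across, 38 mm above the ledge; 38 mm from the scale's origin along its +x. Axes as the scale's.
- key_tare_top (a point): Centre of the top face of the blue tare key: a flat membrane key, 26 mm (scale x) by 34 mm (scale y), 30.5 mm above the ledge and 2.5 mm proud of the panel, at the scale's (-96, -52) mm. It goes down only 1 mm: starts to yield at about 1 N, is fully down at about 5 N, and counts as pressed when the fingers keep more than 4 N on it for 0.2 s; more than 40 N would damage it. It springs back.
- key_unit_top (a point): Centre of the top face of the grey unit key, same size and height, in the middle of the row at the scale's (-96, 0) mm. Not to be pressed.
- key_power_top (a point): Centre of the top face of the red power key, same size and height, at the scale's (-96, +52) mm. Not to be pressed.
- bowl_center (a point): Empty loose round aluminium bowl, 0.11 to 0.22 kg, 52 mm tall to the top of its rim; this point is on its axis, 26 mm above its underside, z up. The foot is 88 mm across. The wall is 3.5 mm thick, nearly upright (64 mm radius 14 mm up, 69 mm radius at the top), with a rolled rim: a round bead 8 mm thick, whose middle is a circle of 67.5 mm radius, 48 mm above the underside (22 mm above this point). Pinch the rim from above, one finger inside, one outside.
- mug_center (a point): Steel mug, 82 mm across, 85 mm tall, handle to its +y; point on its axis 42 mm above the ledge. Bystander. (A blue plastic jug, 190 mm tall, also stands out of the way on the ledge, some 0.65 m to the right of the robot.)
- soap_dish_center (a point): Green plastic soap dish with its flap lid shut, 86 x 124 x 41 mm, long along its y; point at its centre 20 mm above the ledge. Bystander.
- nail_brush_center (a point): Wooden nail brush lying on its bristles, 42 x 100 x 34 mm, long along its y; point at its centre. Bystander.

How it is judged:
By the outcome, as a careful person would: the job done as asked, in the order asked, and still so for the second after the job is handed in, with the robot touching nothing.
It also fails if it takes over 54 s, if anything falls off the work surface, if the arm or the gripper's body presses on something with over 40 N, if the wrist force passes 120 N, or if a joint passes its speed limit or range.

## Working session

There is one attempt and no reset: what is moved stays moved. The work goes in short steps, Python scripts to look and compute and a tool call to move; the robot and the scene stay as the last step left them, time stands still between calls to the robot, and variables do not carry over. Pictures are saved under pics/ and viewed, at most 10 in all, crops included, and the job is handed in when it is done.

Besides the shell and the picture viewer there is one more tool, called after ">>>" as name(argument=value, ...) on one line, values as JSON. apply_moves: Moves the arm, as the interface text tells. Scaled input: -1 to 1 covers 1000 mm each way for a shift and 90 degrees each way for a turn. Its arguments: {"type":"object","properties":{"targets":{"type":"array","items":{"type":"array","items":{"type":"number"}}},"newtons":{"type":"number"}},"required":["targets"]}

```bash
mkdir -p pics
cat > h.py <<'E'
import numpy as np, cv2
from plant import get_state, capture, close_job
def cloud(c):
    z=c["range_z"];K=np.array(c["camera_matrix"]);T=np.array(c["T"])
    v,u=np.mgrid[:z.shape[0],:z.shape[1]]
    P=np.stack([(u-K[0,2])/K[0,0]*z,(v-K[1,2])/K[1,1]*z,z],-1)@T[:3,:3].T+T[:3,3]
    P[z==0]=np.nan
    return P
def save(c,n): cv2.imwrite(f"pics/{n}.png",c["frame"][...,::-1])
E
python3 - <<'E'
from h import *
for n in("top","side"):
    c=capture(n);save(c,n+"0");np.save(n+"0.npy",cloud(c));np.save(n+"0f.npy",c["frame"]);print(n,np.array(c["T"]).round(3).tolist())
s=get_state();print(s)
E
```

```text
top [[0.022, -0.993, 0.112, 0.437], [-1.0, -0.021, 0.008, -0.012], [-0.005, -0.112, -0.994, 1.486], [0.0, 0.0, 0.0, 1.0]]
side [[0.865, -0.335, 0.373, 0.22], [-0.502, -0.569, 0.652, -0.667], [-0.006, -0.751, -0.66, 0.721], [0.0, 0.0, 0.0, 1.0]]
{'time_s': 0.1, 'joints': array([ 8.48022082e+01,  2.05867059e+01,  6.38991330e-01, -1.86215867e-02,
       -7.01367271e+01, -1.65066285e+01]), 'qd': array([ 0.01315494, -0.09203144,  0.08757721, -0.01969836, -0.0721195 ,
        0.02976022]), 'joint_torque': array([-1.31422610e-03, -5.84162700e+01,  2.93751615e+01,  7.01537937e+00,
        1.01529653e-02, -5.36487744e-05]), 'tcp_pos': array([0.24949586, 0.62674725, 0.2447204 ]), 'eef_rot': array([ 1.79914064e+02, -7.20940476e-03, -2.17107549e+01]), 'contact_force': array([ 0.21618993, -0.53583638, -0.82251348]), 'moment': array([-0.00045705, -0.00360983, -0.0280852 ]), 'gripper_force': 0.0, 'gripper_width': 0.0874951355107903}
```

View pics/top0.png

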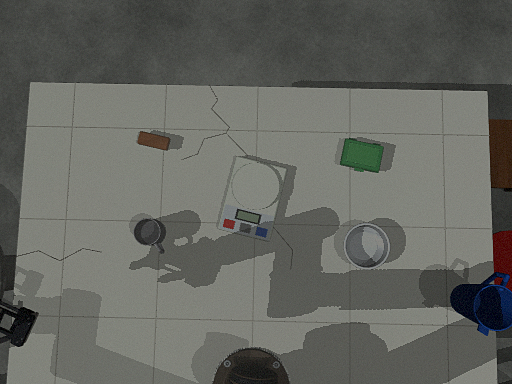

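View pics/side0.png

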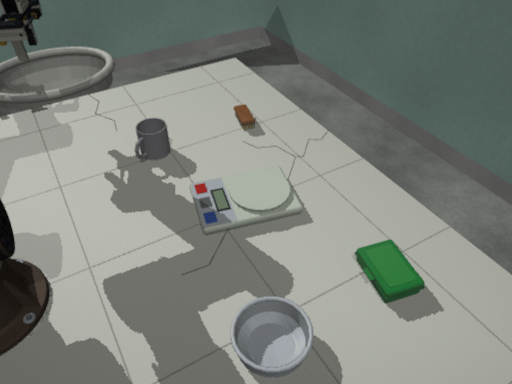

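The top picture shows the bowl at about (367,246), the platform at (257,186), and the keys at red (229,224), grey (246,228) and blue (261,232). The mug is at (149,232), the dish at (361,155) and the brush at (154,141). The side view agrees. Next I measure them.

Run:
```python
from h import *
from scipy.optimize import least_squares
def circ(p,r=None):
    if r: f=lambda q:np.hypot(p[:,0]-q[0],p[:,1]-q[1])-r;x0=[*p.mean(0)[:2]]
    else: f=lambda q:np.hypot(p[:,0]-q[0],p[:,1]-q[1])-q[2];x0=[*p.mean(0)[:2],.07]
    s=least_squares(f,x0,loss='soft_l1',f_scale=.002);return s.x.round(4),np.std(s.fun).round(4)
def norm(a):return np.array(a)
for n in("top","side"):
    P=np.load(n+"0.npy");F=np.load(n+"0f.npy");hsv=cv2.cvtColor(F,cv2.COLOR_RGB2HSV)
    X,Y,Z=P[...,0],P[...,1],P[...,2]
    fl=np.abs(Z)<.01
    print(n,"ledge z near",np.nanmedian(Z[fl]))
    if n=="top": g0=P[246,367];p0=P[186,257]
    print(n,"bowl px",g0,"plat px",p0)
    m=(np.hypot(X-g0[0],Y-g0[1])<.1)&(Z>.044)&(Z<.06)
    print(" bowl rim n",m.sum(),np.median(Z[m]),Z[m].max(),circ(P[m]))
    m=(np.hypot(X-p0[0],Y-p0[1])<.12)&(Z>.0335)&(Z<.045)
    q=P[m];print(" plat n",m.sum(),np.median(q[:,2]),q[:,:2].mean(0), cv2.minEnclosingCircle(q[:,:2].astype(np.float32)))
    near=np.hypot(X-p0[0],Y-p0[1])<.22
    m=near&(Z>.015)&(Z<.045);r=cv2.minAreaRect(P[m][:,:2].astype(np.float32));print(" scale rect",r)
    for nm,lo,hi in(("blue",105,130),("red",170,180),("red0",0,6)):
        k=near&(hsv[...,0]>=lo)&(hsv[...,0]<=hi)&(hsv[...,1]>120)&(hsv[...,2]>50)&(Z>.02)&(Z<.045)
        if k.sum()>5:print(" ",nm,k.sum(),np.median(P[k],0).round(4),P[k].mean(0).round(4))
    for nm,c in(("jug",None),):pass
```

```text
top ledge z near -0.00010513640720333228
top bowl px [ 0.43686783 -0.35523941 -0.00222856] plat px [ 0.61412635 -0.00528004  0.04233373]
 bowl rim n 367 0.05117632140836048 0.059799779096237016 (array([ 0.438 , -0.3409,  0.0669]), np.float64(0.0023))
 plat n 1630 0.038091141201533896 [ 6.13214879e-01 -2.21466703e-05] ((0.6013893485069275, 0.007164711132645607), 0.10746504366397858)
 scale rect ((0.5792632102966309, 0.007981434464454651), (0.16805684566497803, 0.2403542846441269), 77.19712829589844)
  blue 76 [ 0.4728 -0.0207  0.0302] [ 0.4737 -0.021   0.0301]
  red0 83 [0.4979 0.0816 0.0296] [0.4968 0.081  0.0299]
side ledge z near 0.0010345333005814528
side bowl px [ 0.43686783 -0.35523941 -0.00222856] plat px [ 0.61412635 -0.00528004  0.04233373]
 bowl rim n 1155 0.05181972427818082 0.05557538332658696 (array([ 0.4356, -0.3431,  0.0669]), np.float64(0.0022))
 plat n 2015 0.038962784827821895 [ 0.61101527 -0.00491934] ((0.597443163394928, 0.008433990180492401), 0.09158677607774734)
 scale rect ((0.5759080648422241, 0.006787776947021484), (0.1701875776052475, 0.23951084911823273), 77.33490753173828)
  blue 109 [ 0.4721 -0.0216  0.0317] [ 0.4725 -0.0216  0.0317]
  red0 86 [0.4958 0.0792 0.0316] [0.4957 0.0799 0.0317]
```

>>> apply_moves(targets=[[1,0.034,0.006,0,0,0,0.0328],[1,0.034,0.006,0,0,0,0.0328],[1,0.034,0.006,0,0,0,0.0328],[1,0.034,0.006,0,0,0,0.0328],[1,0.033,0.006,0,0,0,0.0328],[1,0.033,0.006,0,0,0,0.0328],[1,0.033,0.006,0,0,0,0.0328],[1,0.033,0.006,0,0,0,0.0328],[1,0.032,0.006,0,0,0,0.0328],[1,0.032,0.006,0,0,0,0.0328],[1,0.032,0.006,0,0,0,0.0328],[1,0.032,0.006,0,0,0,0.0328],[1,0.031,0.006,0,0,0,0.0328],[1,0.031,0.006,0,0,0,0.0328],[1,0.031,0.006,0,0,0,0.0328],[1,0.031,0.006,0,0,0,0.0328],[1,0.03,0.006,0,0,0,0.0328],[1,0.03,0.006,0,0,0,0.0328]])

```text
time_s: 1.6
tcp_pos: [0.5612, 0.1505, 0.2451]
eef_rot: [180.0, -0.0, -75.0]
contact_force: [-0.2, -0.9, 0.7]
gripper_width: 0.0874
gripper_force: 0.0
```

>>> apply_moves(targets=[[1,0.03,0.006,0,0,0,0.0328],[1,0.03,0.006,0,0,0,0.0328],[1,0.029,0.006,0,0,0,0.0328],[1,0.029,0.006,0,0,0,0.0328],[1,0.029,0.006,0,0,0,0.0328],[1,0.028,0.006,0,0,0,0.0328],[1,0.028,0.006,0,0,0,0.0328],[1,0.028,0.006,0,0,0,0.0328],[1,0.028,0.006,0,0,0,0.0328],[1,0.027,0.006,0,0,0,0.0328],[1,0.027,0.006,0,0,0,0.0328],[1,0.027,0.006,0,0,0,0.0328],[1,0.027,0.006,0,0,0,0.0328],[1,0.026,0.006,0,0,0,0.0328],[1,0.026,0.006,0,0,0,0.0328],[1,0.025,0.006,0,0,0,0.0328],[1,0.025,0.006,0,0,0,0.0328],[1,0.025,0.006,0,0,0,0.0328],[1,0,0,0,0,0,0],[1,0,0,0,0,0,0]])

```text
time_s: 3.27
tcp_pos: [0.3825, -0.3012, 0.2455]
eef_rot: [180.0, 0.0, -128.1]
contact_force: [0.1, 0.1, -0.2]
gripper_width: 0.0879
gripper_force: 0.0
```

```bash
cat >> h.py <<'E'
from scipy.spatial.transform import Rotation as R
def delta(goal,yaw):
    s=get_state();r=R.from_euler('xyz',s['eef_rot'],degrees=True)
    g=R.from_euler('xyz',[180,0,yaw],degrees=True)
    print('t',s['time_s'],'pos',s['tcp_pos'].round(4),'rot',s['eef_rot'].round(2),'q',s['joints'].round(1),'w',s['gripper_width'],'gf',s['gripper_force'],'F',s['contact_force'].round(2),'M',s['moment'].round(3))
    print('shift tool mm',(r.inv().apply(np.array(goal)-s['tcp_pos'])*1e3).round(1),'turn/90',((r.inv()*g).as_rotvec(degrees=True)/90).round(4))
E
python3 - <<'E'
from h import *
b=np.array([.4368,-.342]);u=b/np.hypot(*b);p=b-.0675*u
delta([*p,.15],np.degrees(np.arctan2(u[1],u[0]))-90)
c=capture("wrist");save(c,"w1")
P=cloud(c);Z=P[...,2];m=(np.hypot(P[...,0]-b[0],P[...,1]-b[1])<.1)&(Z>.045)&(Z<.058);np.save("w1.npy",P)
from scipy.optimize import least_squares
q=P[m];s=least_squares(lambda a:np.hypot(q[:,0]-a[0],q[:,1]-a[1])-a[2],[*b,.067],loss='soft_l1',f_scale=.002);print(m.sum(),s.x,np.std(s.fun),np.median(q[:,2]))
E
```

```text
t 3.2667 pos [ 0.3825 -0.3012  0.2455] rot [ 179.99    0.   -128.09] q [-15.    2.6 -22.3  -0.  -65.1 -23.1] w 0.08789346007516859 gf 0.0 F [ 0.13  0.07 -0.15] M [ 0.108 -0.182  0.034]
shift tool mm [-1.3 -0.4 95.5] turn/90 [ 0.0001  0.     -0.0003]
2668 [ 0.4361984  -0.3418546   0.06652394] 0.002255009468830927 0.05148344142092687
```

View pics/w1.png

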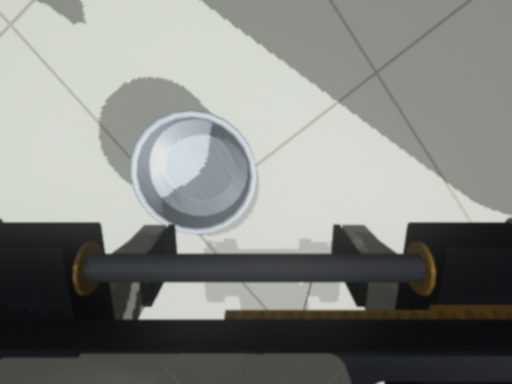

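The wrist view shows the bowl's rim centred at about (194,172), and its fit agrees with the other cameras to 1 mm. I descend onto the near rim.

>>> apply_moves(targets=[[1,-0.001,0,0.035,0,0,0],[1,0,0,0.038,0,0,0],[1,0,0,0.038,0,0,0],[1,0,0,0.035,0,0,0],[1,0,0,0.025,0,0,0],[1,0,0,0.015,0,0,0],[1,0,0,0.0095,0,0,0],[1,0,0,0,0,0,0],[1,0,0,0,0,0,0]])

```text
time_s: 4.07
tcp_pos: [0.3847, -0.2996, 0.0502]
eef_rot: [180.0, -0.0, -127.9]
contact_force: [-0.1, -0.6, 0.8]
gripper_width: 0.0877
gripper_force: 0.0
```

>>> apply_moves(newtons=12, targets=[[0.4,0,0,0,0,0,0],[0.4,0,0,0,0,0,0],[0.4,0,0,0,0,0,0],[0.3,0,0,0,0,0,0],[0.25,0,0,0,0,0,0],[0.2,0,0,0,0,0,0],[0.15,0,0,0,0,0,0],[0.1,0,0,0,0,0,0],[0,0,0,0,0,0,0],[0,0,0,0,0,0,0],[0,0,0,0,0,0,0]])

```text
time_s: 4.98
tcp_pos: [0.3841, -0.2998, 0.05]
eef_rot: [180.0, -0.0, -128.0]
contact_force: [0.4, -0.1, 0.7]
gripper_width: 0.0196
gripper_force: 0.0
```

>>> apply_moves(targets=[[0,0,0,0,0,0,0],[0,0,0,0,0,0,0],[0,0,0,0,0,0,0],[0,0,0,0,0,0,0],[0,0,0,0,0,0,0]])

```text
time_s: 5.4
tcp_pos: [0.3843, -0.2999, 0.0502]
eef_rot: [-180.0, 0.0, -128.0]
contact_force: [-0.1, -0.6, 0.9]
gripper_width: 0.0087
gripper_force: 11.9
```

>>> apply_moves(newtons=50, targets=[[0,0,0,0,0,0,0],[0,0,0,0,0,0,0],[0,0,0,0,0,0,0]])

```text
time_s: 5.65
tcp_pos: [0.3844, -0.3, 0.0506]
eef_rot: [-179.9, 0.0, -128.0]
contact_force: [-2.3, 0.8, 6.2]
gripper_width: 0.0072
gripper_force: 49.5
```

>>> apply_moves(targets=[[0,0,0,-0.003,0,0,0],[0,0,0,-0.006,0,0,0],[0,0,0,-0.01,0,0,0],[0,0,0,-0.015,0,0,0],[0,0,0,-0.02,0,0,0],[0,0,0,-0.02,0,0,0],[0,0,0,-0.02,0,0,0],[0,0,0,-0.01,0,0,0],[0,0,0,-0.006,0,0,0],[0,0,0,0,0,0,0],[0,0,0,0,0,0,0]])

```text
time_s: 6.57
tcp_pos: [0.3835, -0.2995, 0.1593]
eef_rot: [179.9, 0.0, -128.0]
contact_force: [1.2, -0.8, -1.5]
gripper_width: 0.0066
gripper_force: 49.3
```

```bash
cat >> h.py <<'E'
def rimfit(names,z0,z1,b,rad=.09,show=True):
    # rim plane + circle from points around expected centre b
    for n in names:
        c=capture(n);P=cloud(c);X,Y,Z=P[...,0],P[...,1],P[...,2]
        m=(np.hypot(X-b[0],Y-b[1])<rad)&(np.hypot(X-b[0],Y-b[1])>.055)&(Z>z0)&(Z<z1);q=P[m]
        A=np.c_[q[:,:2]-b,np.ones(len(q))];s=least_squares(lambda a:A@a-q[:,2],[0,0,(z0+z1)/2],loss='soft_l1',f_scale=.003).x
        k=np.abs(A@s-q[:,2])<.006;q=q[k]
        f=least_squares(lambda a:np.hypot(q[:,0]-a[0],q[:,1]-a[1])-a[2],[*b,.067],loss='soft_l1',f_scale=.002)
        print(n,len(q),'slope deg',np.degrees(s[:2]).round(1),'z',s[2].round(4),'circ',f.x.round(4),'sd',np.std(f.fun).round(4))
from scipy.optimize import least_squares
E
python3 - <<'E'
from h import *
b=np.array([.4368,-.342])
delta([.4,-.3,.2],-128)
rimfit(["top","side"],.12,.185,b)
E
```

```text
t 6.5667 pos [ 0.3835 -0.2995  0.1593] rot [ 179.93    0.   -128.  ] q [-14.8   7.3 -29.4  -0.  -53.4 -23.2] w 0.006563006401311889 gf 49.346165197061964 F [ 1.18 -0.84 -1.5 ] M [ 0.155 -0.024  0.012]
shift tool mm [ -9.7 -13.3 -40.7] turn/90 [0.0008 0.     0.    ]
top 138 slope deg [-3.1  5.5] z 0.1506 circ [ 0.4379 -0.3388  0.0654] sd 0.0024
side 858 slope deg [-6.6 -0.1] z 0.1481 circ [ 0.4329 -0.3422  0.066 ] sd 0.004
```

Bowl held, with about 5.5° sag toward the far side. I swing it above the platform along an arc.

>>> apply_moves(newtons=60, targets=[[0,-0.0075,-0.001,0,0,0,-0.01],[0,-0.014,-0.002,0,0,0,-0.018],[0,-0.018,-0.003,0,0,0,-0.0235],[0,-0.018,-0.003,0,0,0,-0.0235],[0,-0.0185,-0.003,0,0,0,-0.0235],[0,-0.0185,-0.003,0,0,0,-0.0235],[0,-0.0185,-0.003,0,0,0,-0.0235],[0,-0.019,-0.003,0,0,0,-0.0235],[0,-0.019,-0.003,0,0,0,-0.0235],[0,-0.019,-0.003,0,0,0,-0.0235],[0,-0.019,-0.003,0,0,0,-0.0235],[0,-0.0195,-0.003,0,0,0,-0.0235],[0,-0.0195,-0.003,0,0,0,-0.0235],[0,-0.0195,-0.003,0,0,0,-0.0235],[0,-0.02,-0.003,0,0,0,-0.0235],[0,-0.02,-0.003,0,0,0,-0.0235],[0,-0.02,-0.003,0,0,0,-0.0235],[0,-0.015,-0.003,0,0,0,-0.018],[0,-0.01,-0.002,0,0,0,-0.012],[0,-0.008,-0.001,0,0,0,-0.01]])

```text
time_s: 8.33
tcp_pos: [0.5468, -0.0016, 0.1593]
eef_rot: [179.9, -0.0, -90.0]
contact_force: [1.1, 0.4, -1.8]
gripper_width: 0.0067
gripper_force: 59.2
```

>>> apply_moves(targets=[[0,0,0,0,0.015,0,0],[0,0,0,0,0.02,0,0],[0,0,0,0,0.015,0,0],[0,0,0,0,0.01,0,0],[0,0,0,0,0,0,0],[0,0,0,0,0,0,0]])

```text
time_s: 8.83
tcp_pos: [0.5465, -0.0029, 0.1601]
eef_rot: [-174.6, -0.0, -90.1]
contact_force: [0.2, 1.2, -2.0]
gripper_width: 0.0065
gripper_force: 59.2
```

Run:
```python
from h import *
s=get_state();b=s['tcp_pos'][:2]+[.067,0]
delta([.547,-.001,.12],-90)
rimfit(["top","side"],.12,.185,b)
c=capture("side");save(c,"side2")
c=capture("top");P=cloud(c);m=(np.abs(P[...,0]-b[0])<.1)&(np.abs(P[...,1]-b[1])<.1)
```

```text
t 8.8333 pos [ 0.5465 -0.0029  0.1601] rot [-1.7463e+02 -1.0000e-02 -9.0120e+01] q [ 21.6   9.7 -27.6   2.7 -47.7 -23.5] w 0.006529703678388875 gf 59.21569883823395 F [ 0.21  1.24 -1.99] M [0.119 0.444 0.004]
shift tool mm [-1.9  3.2 39.9] turn/90 [-0.0596 -0.0002 -0.0013]
top 93 slope deg [-7.2  0.4] z 0.1531 circ [ 0.6113 -0.003   0.0657] sd 0.002
side 385 slope deg [-4.3 -3.8] z 0.1463 circ [ 0.6091 -0.0037  0.0661] sd 0.0047
```

View pics/side2.png

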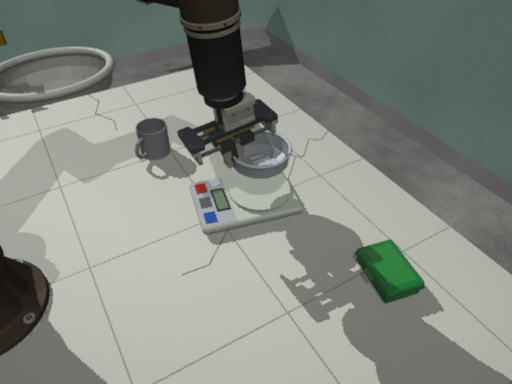

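The side view shows the bowl, centred at (260,155), hanging over the platform at (260,190). I measure its tilt better using the rim top per azimuth.

```bash
cat >> h.py <<'E'
def tilt(b,z0,z1):
    for n in ("top","side"):
        P=cloud(capture(n)).reshape(-1,3);d=P[:,:2]-b;r=np.hypot(*d.T);a=np.degrees(np.arctan2(d[:,1],d[:,0]))
        m=(r>.058)&(r<.078)&(P[:,2]>z0)&(P[:,2]<z1)&(np.abs(a)<140)
        o=[]
        for k in range(-140,140,14):
            q=P[m&(a>=k)&(a<k+14)]
            if len(q)>3:
                t=np.percentile(q[:,2],90);q=q[q[:,2]>t-.004];o.append(q.mean(0))
        o=np.array(o)
        s=least_squares(lambda w:np.c_[o[:,:2]-b,np.ones(len(o))]@w-o[:,2],[0,0,z0],loss='soft_l1',f_scale=.002).x
        f=least_squares(lambda w:np.hypot(o[:,0]-w[0],o[:,1]-w[1])-.0675,b,loss='soft_l1',f_scale=.002).x
        print(n,len(o),'slope',np.degrees(s[:2]).round(1),'z',s[2].round(4),'c',f.round(4));print(o[:,2].round(3))
E
python3 - <<'E'
from h import *
b=get_state()['tcp_pos'][:2]+[.066,0]
tilt(b,.11,.19)
E
```

```text
top 17 slope [-0.5 -0.6] z 0.1628 c [ 0.6134 -0.0025]
[0.164 0.164 0.164 0.163 0.163 0.16  0.163 0.164 0.164 0.162 0.161 0.162
 0.163 0.162 0.161 0.161 0.165]
side 17 slope [ 2.1 -2.6] z 0.159 c [ 0.6108 -0.0045]
[0.161 0.161 0.161 0.162 0.162 0.162 0.163 0.162 0.162 0.162 0.162 0.161
 0.159 0.16  0.153 0.16  0.131]
```

Level now, centre within 2 mm of the platform centre, foot at about z 0.111. I lower it.

>>> apply_moves(targets=[[0,-0.001,0,0.006,0,0,0],[0,0,0.001,0.012,0,0,0],[0,0,0.001,0.014,0,0,0],[0,0,0.001,0.014,0,0,0],[0,0,0.001,0.01,0,0,0],[0,0,0.0005,0.006,0,0,0],[0,0,0,0.003,0,0,0],[0,0,0,0,0,0,0],[0,0,0,0,0,0,0]])

```text
time_s: 9.88
tcp_pos: [0.5488, -0.0017, 0.0952]
eef_rot: [-174.6, -0.0, -90.1]
contact_force: [1.1, 0.3, -1.5]
gripper_width: 0.0061
gripper_force: 59.2
```

>>> apply_moves(targets=[[0,0,0,0.001,0,0,0],[0,0,0,0.001,0,0,0],[0,0,0,0.001,0,0,0],[0,0,0,0.001,0,0,0],[0,0,0,0,0,0,0],[0,0,0,0,0,0,0]])

```text
time_s: 10.38
tcp_pos: [0.5488, -0.0018, 0.091]
eef_rot: [-174.6, 0.0, -90.1]
contact_force: [0.8, 0.2, -1.0]
gripper_width: 0.0063
gripper_force: 59.2
```

>>> apply_moves(targets=[[0,0,0,0.001,0,0,0],[0,0,0,0,0,0,0],[0,0,0,0.001,0,0,0],[0,0,0,0,0,0,0],[0,0,0,0,0,0,0]])

```text
time_s: 10.8
tcp_pos: [0.5489, -0.0018, 0.0889]
eef_rot: [-174.6, -0.0, -90.1]
contact_force: [0.1, 0.5, -1.5]
gripper_width: 0.0063
gripper_force: 59.2
```

>>> apply_moves(targets=[[0,0,0,0.001,0,0,0],[0,0,0,0,0,0,0],[0,0,0,0,0,0,0],[0,0,0,0,0,0,0]])

```text
time_s: 11.13
tcp_pos: [0.5491, -0.0018, 0.088]
eef_rot: [-174.6, 0.0, -90.1]
contact_force: [-0.6, 0.4, -1.5]
gripper_width: 0.0069
gripper_force: 59.2
```

>>> apply_moves(targets=[[0,0,0,0.001,0,0,0],[0,0,0,0,0,0,0],[0,0,0,0,0,0,0],[0,0,0,0,0,0,0]])

```text
time_s: 11.47
tcp_pos: [0.549, -0.0018, 0.0878]
eef_rot: [-174.6, -0.0, -90.1]
contact_force: [-5.2, 0.7, 7.4]
gripper_width: 0.0068
gripper_force: 59.3
```

Contact at about 9 N. I check the tilt before letting go.

Run:
```python
from h import *
b=get_state()['tcp_pos'][:2]+[.066,0]
tilt(b,.05,.12)
```

```text
top 18 slope [0.  0.4] z 0.0914 c [ 0.6155 -0.0019]
[0.093 0.091 0.089 0.091 0.091 0.091 0.091 0.091 0.091 0.092 0.092 0.094
 0.092 0.092 0.09  0.092 0.09  0.093]
side 16 slope [ 0.9 -1.2] z 0.0889 c [ 0.6128 -0.0031]
[0.089 0.09  0.089 0.09  0.09  0.09  0.09  0.091 0.091 0.09  0.091 0.09
 0.079 0.082 0.089 0.089]
```

Level and centred on the platform. I ease the grip, then open.

>>> apply_moves(newtons=5, targets=[[0,0,0,0,0,0,0],[0,0,0,0,0,0,0],[0.2,0,0,0,0,0,0],[0.3,0,0,0,0,0,0],[0.5,0,0,0,0,0,0],[0.6,0,0,0,0,0,0],[0.6,0,0,0,0,0,0],[0.6,0,0,0,0,0,0]])

```text
time_s: 12.23
tcp_pos: [0.5492, -0.0018, 0.0869]
eef_rot: [-174.6, -0.0, -90.1]
contact_force: [-0.9, -0.1, -0.8]
gripper_width: 0.0425
gripper_force: 0.0
```

>>> apply_moves(targets=[[0.6,0,0,-0.005,0,0,0],[0.6,0,0,-0.015,0,0,0],[0.6,0,0,-0.025,0,0,0],[0.6,0,0,-0.035,0,0,0],[0.6,0,0,-0.03,0,0,0],[0.3,0,0,0,-0.03,0,0],[0,0,0,0,-0.03,0,0],[0,0,0,0,0,0,0],[0,0,0,0,0,0,0]])

```text
time_s: 12.98
tcp_pos: [0.5392, -0.0018, 0.1964]
eef_rot: [-180.0, 0.0, -90.2]
contact_force: [-0.3, -0.8, -0.4]
gripper_width: 0.0311
gripper_force: 0.0
```

Run:
```python
from h import *
tilt(np.array([.615,-.002]),.05,.12)
for n in("top","side"):
    c=capture(n);save(c,n+"3");P=cloud(c);F=c["frame"];hsv=cv2.cvtColor(F,cv2.COLOR_RGB2HSV);X,Y,Z=P[...,0],P[...,1],P[...,2]
    near=np.hypot(X-.58,Y)<.2
    for nm,lo,hi in(("blue",105,130),("red",0,6)):
        k=near&(hsv[...,0]>=lo)&(hsv[...,0]<=hi)&(hsv[...,1]>120)&(hsv[...,2]>50)&(Z>.02)&(Z<.045)
        if k.sum()>5:print(n,nm,k.sum(),P[k].mean(0).round(4))
delta([.4725,-.0215,.08],-90)
```

```text
top 9 slope [ 5.1 -3.5] z 0.0866 c [ 0.6164 -0.0013]
[0.092 0.093 0.095 0.094 0.09  0.093 0.092 0.092 0.089]
side 20 slope [ 0.1 -0.3] z 0.0898 c [ 0.6131 -0.0035]
[0.089 0.091 0.09  0.09  0.09  0.09  0.09  0.09  0.091 0.091 0.091 0.09
 0.089 0.089 0.089 0.09  0.089 0.089 0.09  0.09 ]
top blue 13 [ 0.4843 -0.015   0.031 ]
top red 21 [0.4881 0.075  0.031 ]
side blue 113 [ 0.4728 -0.021   0.0315]
side red 86 [0.4958 0.0802 0.0314]
t 13.1833 pos [ 0.5382 -0.0019  0.1961] rot [ 1.7999e+02 -2.0000e-02 -9.0130e+01] q [ 20.7  10.  -20.7   0.  -59.4 -20.8] w 0.015608371803130744 gf 0.0 F [-0.46  0.05 -1.15] M [ 0.052 -0.049 -0.013]
shift tool mm [ 19.7  65.7 116.2] turn/90 [ 0.0001 -0.0002 -0.0015]
```

View pics/side3.png

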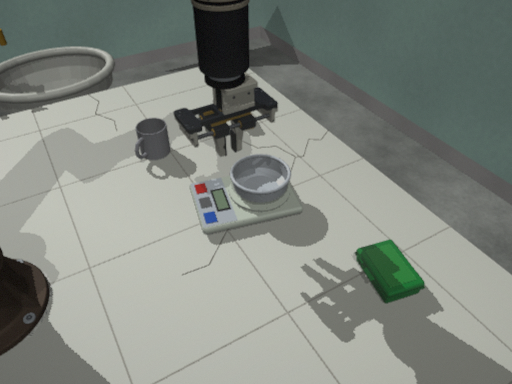

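The side view shows the bowl upright on the platform at (260,180), and the scale hasn't moved. With the gripper turned so its long axis runs along the key row, its body stays clear of the bowl, so I turn it to yaw 167.2°.

>>> apply_moves(targets=[[0,0.01,0.033,0,0,0,0],[0,0.01,0.033,0,0,0,0],[0,0,0,0,0,0,0.0634],[0,0,0,0,0,0,0.0634],[0,0,0,0,0,0,0.0634],[0,0,0,0,0,0,0.0634],[0,0,0,0,0,0,0.0634],[0,0,0,0,0,0,0.0634],[0,0,0,0,0,0,0.0634],[0,0,0,0,0,0,0.0634],[0,0,0,0,0,0,0.0634],[0,0,0,0,0,0,0.0634],[0,0,0,0,0,0,0.0634],[0,0,0,0,0,0,0.0634],[0,0,0,0,0,0,0.0634],[0,0,0,0,0,0,0.0634],[0,0,0,0,0,0,0.0634],[0,0,0,0,0,0,0.0634],[0,0,0,0,0,0,0.0634],[0,0,0,0,0,0,0.0634]])

```text
time_s: 14.85
tcp_pos: [0.4723, -0.0217, 0.1963]
eef_rot: [-180.0, 0.0, 166.9]
contact_force: [-0.0, -0.7, -1.1]
gripper_width: 0.0007
gripper_force: 0.0
```

>>> apply_moves(newtons=20, targets=[[0,0,0,0,0,0,0],[0,0,0,0,0,0,0]])

```text
time_s: 15.02
tcp_pos: [0.4725, -0.0217, 0.1964]
eef_rot: [180.0, 0.0, 167.3]
contact_force: [-0.7, 0.5, -1.0]
gripper_width: 0.0001
gripper_force: 0.0
```

Run:
```python
from h import *
delta([.4725,-.0215,.06],167.2)
c=capture("wrist");save(c,"w4");P=cloud(c);F=c["frame"];hsv=cv2.cvtColor(F,cv2.COLOR_RGB2HSV);X,Y,Z=P[...,0],P[...,1],P[...,2]
near=np.hypot(X-.58,Y)<.2
for nm,lo,hi in(("blue",105,130),("red",0,6)):
    k=near&(hsv[...,0]>=lo)&(hsv[...,0]<=hi)&(hsv[...,1]>120)&(hsv[...,2]>50)&(Z>.02)&(Z<.045)
    if k.sum()>5:print(nm,k.sum(),P[k].mean(0).round(4))
```

```text
t 15.0167 pos [ 0.4725 -0.0217  0.1964] rot [1.8000e+02 1.0000e-02 1.6734e+02] q [  21.3    3.6  -28.1    0.   -58.3 -124. ] w 0.00013261279565760002 gf 0.0 F [-0.74  0.49 -1.04] M [ 0.052 -0.145 -0.025]
shift tool mm [  0.    0.2 136.4] turn/90 [0.     0.0001 0.0016]
blue 729 [ 0.4729 -0.0204  0.0308]
red 712 [0.4956 0.0806 0.0307]
```

>>> apply_moves(targets=[[0,0,0,0.02,0,0,0],[0,0,0,0.032,0,0,0],[0,0,0,0.032,0,0,0],[0,0,0,0.028,0,0,0],[0,0,0,0.016,0,0,0],[0,0,0,0.008,0,0,0],[0,0,0,0.006,0,0,0],[0,0,0,0,0,0,0],[0,0,0,0,0,0,0],[0,0,0,0,0,0,0]])

```text
time_s: 15.9
tcp_pos: [0.4736, -0.0214, 0.0556]
eef_rot: [179.9, 0.1, 167.2]
contact_force: [0.2, -1.3, 0.7]
gripper_width: 0.0006
gripper_force: 0.0
```

>>> apply_moves(targets=[[0,0,0,0.001,0,0,0],[0,0,0,0,0,0,0],[0,0,0,0.001,0,0,0],[0,0,0,0,0,0,0],[0,0,0,0,0,0,0]])

```text
time_s: 16.32
tcp_pos: [0.4728, -0.0216, 0.0526]
eef_rot: [180.0, 0.0, 167.2]
contact_force: [-0.4, 0.7, -0.1]
gripper_width: 0.0003
gripper_force: 0.0
```

>>> apply_moves(targets=[[0,0,0,0.001,0,0,0],[0,0,0,0,0,0,0],[0,0,0,0,0,0,0]])

```text
time_s: 16.57
tcp_pos: [0.4727, -0.0216, 0.0514]
eef_rot: [-180.0, -0.0, 167.2]
contact_force: [-0.1, -0.5, 0.0]
gripper_width: 0.0002
gripper_force: 0.0
```

>>> apply_moves(targets=[[0,0,0,0.001,0,0,0],[0,0,0,0,0,0,0],[0,0,0,0,0,0,0]])

```text
time_s: 16.82
tcp_pos: [0.4727, -0.0216, 0.0504]
eef_rot: [-180.0, -0.0, 167.2]
contact_force: [-0.1, -0.3, 0.2]
gripper_width: 0.0005
gripper_force: 0.0
```

>>> apply_moves(targets=[[0,0,0,0.0007,0,0,0],[0,0,0,0,0,0,0],[0,0,0,0,0,0,0]])

```text
time_s: 17.07
tcp_pos: [0.4728, -0.0216, 0.0498]
eef_rot: [180.0, 0.0, 167.2]
contact_force: [-0.8, -0.5, 0.7]
gripper_width: 0.0004
gripper_force: 0.5
```

>>> apply_moves(targets=[[0,0,0,0.0004,0,0,0],[0,0,0,0,0,0,0]])

```text
time_s: 17.23
tcp_pos: [0.4728, -0.0216, 0.0495]
eef_rot: [180.0, 0.0, 167.2]
contact_force: [-0.1, -0.4, 2.6]
gripper_width: 0.0002
gripper_force: 1.2
```

>>> apply_moves(targets=[[0,0,0,0.0007,0,0,0],[0,0,0,0,0,0,0]])

```text
time_s: 17.4
tcp_pos: [0.4728, -0.0216, 0.0488]
eef_rot: [180.0, 0.0, 167.2]
contact_force: [-0.7, 0.5, 4.8]
gripper_width: 0.0003
gripper_force: 2.3
```

>>> apply_moves(targets=[[0,0,0,0.0003,0,0,0],[0,0,0,0,0,0,0]])

```text
time_s: 17.57
tcp_pos: [0.4728, -0.0216, 0.0487]
eef_rot: [-180.0, 0.0, 167.2]
contact_force: [-1.7, 0.3, 7.4]
gripper_width: 0.0006
gripper_force: 3.8
```

>>> apply_moves(targets=[[0,0,0,0,0,0,0],[0,0,0,0,0,0,0],[0,0,0,0,0,0,0],[0,0,0,0,0,0,0]])

```text
time_s: 17.9
tcp_pos: [0.4728, -0.0216, 0.0487]
eef_rot: [180.0, 0.0, 167.2]
contact_force: [-2.2, -0.0, 7.0]
gripper_width: 0.0005
gripper_force: 3.7
```

>>> apply_moves(targets=[[0,0,0,-0.004,0,0,0],[0,0,0,-0.015,0,0,0],[0,0,0,-0.03,0,0,0],[0,0,0,-0.035,0,0,0],[0,0,0,-0.035,0,0,0],[0,0,0,-0.02,0,0,0],[0,0,0,0,0,0,0],[0,0,0,0,0,0,0]])

```text
time_s: 18.57
tcp_pos: [0.4732, -0.0214, 0.1887]
eef_rot: [179.9, 0.1, 167.2]
contact_force: [0.6, -0.1, -0.4]
gripper_width: 0.0005
gripper_force: 0.0
```

Run:
```python
from h import *
tilt(np.array([.615,-.002]),.05,.12)
c=capture("side");P=cloud(c);F=c["frame"];hsv=cv2.cvtColor(F,cv2.COLOR_RGB2HSV);X,Y,Z=P[...,0],P[...,1],P[...,2]
save(c,"side5")
near=np.hypot(X-.58,Y)<.2
for nm,lo,hi in(("blue",105,130),("red",0,6)):
    k=near&(hsv[...,0]>=lo)&(hsv[...,0]<=hi)&(hsv[...,1]>120)&(hsv[...,2]>50)&(Z>.02)&(Z<.045)
    print(nm,k.sum(),P[k].mean(0).round(4))
```

```text
top 20 slope [-0.4 -0.1] z 0.0904 c [ 0.6163 -0.0017]
[0.089 0.091 0.092 0.09  0.092 0.09  0.09  0.09  0.089 0.091 0.089 0.089
 0.09  0.091 0.09  0.091 0.091 0.09  0.09  0.091]
side 20 slope [ 0.3 -0.1] z 0.0897 c [ 0.6131 -0.0035]
[0.089 0.089 0.09  0.09  0.09  0.089 0.09  0.09  0.091 0.09  0.09  0.09
 0.09  0.089 0.09  0.09  0.09  0.09  0.09  0.09 ]
blue 111 [ 0.4729 -0.0211  0.0315]
red 82 [0.4957 0.0799 0.0317]
```

View pics/side5.png

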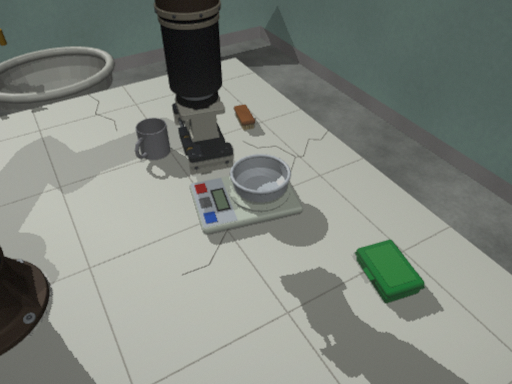

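The view shows the bowl level on the platform at (260,180), the scale and bystanders unmoved, and the gripper clear. I hand the job in.

```bash
python3 -c "
from plant import close_job
print(close_job())"
```

```text
the job is handed in; nothing more can be done
None
```

The bowl stands level and centred on the scale's platform, and the blue tare key was pressed at about 7 N for about half a second and released; I handed the job in at about 19 s, with the gripper clear and the scale and bystanders where they stood (no verdict was returned).

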